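Build up a belt idler on its stub axle

TASK

Assemble the belt idler on the upright stub axle, one part at a time from the bottom up: first the plain bearing with black seals down onto the axle's shoulder, then the brass spacer on top of it, then the pulley over both, then the blue-sealed bearing with its locking collar upwards, fully home in the top of the pulley, and last the red dust cap over the axle's end. Every part must sit fully down and be let go; do not knock over the aerosol can that stands behind.

Things in the scene. Friction and masses are not known exactly. Their poses are not given: they have to be found in the camera images.
- stub_axle: Fixed stub axle, upright on a green square flange plate 90 x 90 x 10 mm with a bolt head at each corner. Origin: centre of the plate's underside, on the bench; z up the axle. A shoulder, 42 mm in diameter, ends 16 mm above the origin: the first bearing rests on it. Above it the axle is 20 mm in diameter up to 70 mm, then tapers to 9 mm at its end, 78 mm up.
- lower_bearing: Plain steel ball bearing with black seals, lying flat: outside diameter 46 mm, 14 mm high, bore 22.4 mm. Origin: centre of its underside; z is its axis; it is alike both ways up. Seated, its origin is 16 mm above the axle's.
- spacer: Brass spacer ring: outside diameter 30 mm, 12 mm high, bore 22.4 mm. Origin: centre of its underside; z is its axis; alike both ways up. Seated on the lower bearing, its origin is 30 mm above the axle's. It must be on before the pulley: fingers do not fit inside the pulley.
- pulley: Aluminium belt pulley, axis upright: 64 mm diameter over its end flanges, 36 mm high, alike both ways up. Each end has a bearing seat 50 mm in diameter, 12 mm deep, bevelled to 56 mm at the mouth; the 12 mm web between has a 36 mm bore. Origin: centre of underside; z its axis. Seated, its web rests on the lower bearing, which is inside its lower seat: origin 18 mm above the axle's.
- upper_bearing: Steel ball bearing, blue seals, dark locking collar on top. Bearing: 46 mm diameter, 14 mm high, bore 22.4 mm; collar: 34 mm diameter, from 14 to 24 mm above the underside. Grip it by the collar: the bearing goes into the pulley's seat, all but its top 2 mm. Origin: centre of underside; z its axis, towards the collar; it lies collar up. Seated: origin 42 mm above the axle's.
- dust_cap: Round red plastic cap, standing closed end up: 36 mm outside diameter, 20 mm high; hollow from below, 24 mm in diameter and 16 mm deep. Origin: centre of its underside; z up through the closed end. Seated on the collar over the axle's end, its origin is 66 mm above the axle's.
- spray_primer: Bystander: short aerosol can with a black shoulder, white nozzle and coloured label, 66 mm across, 152 mm high, standing beyond the axle to the left. Origin: centre of its underside; z up.
Mind the look-alikes: they are no part of the job. What is shaped like the lower_bearing but brown or green is not meant.

How it is judged:
On the way, in this order (a step that is already met when the one before it is completed fails the run):
1. the black-sealed bearing sits on the axle's shoulder (z of lower_bearing in the frame of stub_axle below 0.0185 m and horizontal distance between lower_bearing and stub_axle below 0.006 m and angle between lower_bearing's own z axis and vertical below 0.1 rad), for 0.2 s.
2. the brass spacer stands on that bearing (z of spacer in the frame of stub_axle below 0.0325 m and horizontal distance between spacer and stub_axle below 0.006 m and angle between spacer's own z axis and vertical below 0.1 rad), for 0.2 s.
3. the pulley is down over bearing and spacer, its web on the bearing (z of pulley in the frame of stub_axle below 0.0205 m and horizontal distance between pulley and stub_axle below 0.006 m and angle between pulley's own z axis and vertical below 0.1 rad), for 0.2 s.
4. the bearing with the locking collar is home in the pulley's upper seat (z of upper_bearing in the frame of stub_axle below 0.0445 m and horizontal distance between upper_bearing and stub_axle below 0.006 m and angle between upper_bearing's own z axis and vertical below 0.1 rad), for 0.2 s.
At the end, for the whole second after the job is handed in: All five parts rest on the axle in order: plain bearing, brass spacer, pulley, collared bearing, red cap; each no more than 2.5 mm above its full seat (origins 16, 30, 18, 42, 66 mm above the axle's), within 6 mm of the axle's centre line, its z axis up within 0.1 rad, and still (all of step 1 and all of step 2 and all of step 3 and all of step 4 and linear speed of each of lower_bearing, spacer, pulley, upper_bearing, dust_cap below 0.02 m/s and z of dust_cap in the frame of stub_axle below 0.0685 m and horizontal distance between dust_cap and stub_axle below 0.006 m and angle between dust_cap's own z axis and vertical below 0.1 rad); the robot touches nothing.
It fails at once if the aerosol can is knocked over (tilted by more than 0.5 rad) (angle between spray_primer's own z axis and vertical above 0.5 rad).
It also fails if it takes over 115 s, if anything falls off the work surface, if the arm or the gripper's body presses on something with over 40 N, if the wrist force passes 120 N, or if a joint passes its speed limit or range.

ROBOT

A 7-joint arm with a two-finger parallel gripper is mounted at the origin on a cart in front of the work surface, level with it; the furniture and walls round the work are solid. World frame = base frame: x ahead of the robot, y to its left, z up, the work surface at z = 0. Lengths are in m, angles in rad, forces in N, time in s.
With the tool pointing down it reaches from about 0.4 to 0.85 m from the base axis. Payload 10.4 kg.
Tool frame: the origin (TCP) lies at the very end of the fingers, on their centre line; the grasp point (between the pads) lies 19 mm behind it; z points along the fingers, y is the line along which they close (so a half turn about z gives the same grasp; the last joint's range is limited). The gripper opens to 85 mm and grips with 20 to 120 N. Pads are 22 mm wide; open, the fingers measure 114 mm over their backs; the gripper's body (76 mm by 85 mm) begins 54 mm behind the grasp point. The pads swing forward as they close: fully open they stand 13 mm farther back than shut.
Start: joints at [1.162, 0.332, -0.065, 1.46, 0.022, 1.35, -0.088], TCP at [0.235, -0.579, 0.207] pointing down, gripper open.
Joint ranges: [-2.6, 2.6], [-0.5, 2.12], [-1.47, 1.34], [0.16, 2.42], [-1.27, 4.41], [0.06, 2.06], [-2.6, 2.6]. Speed limits (rad/s): [2.22, 2.22, 2.79, 2.79, 3.14, 3.14, 3.14].

INTERFACE

Orientations are given as a unit quaternion [x, y, z, w].
In Python, from workcell import manip, optics gives the robot as it stands.
- The arm moves only by the tool jog_arm, never from a script. Its arguments are lists of equal length, an entry for each row: "dr": the turn, a rotation vector about the tool's x, y, z normalised to -1 to 1, where 1 is 4 degrees, a list of three; "translation": the shift along the tool's x, y, z normalised to -1 to 1, where 1 is 0.025 m, a list of three; "jaw": the opening, from 0 (shut) to 1 (fully open). A call has 1 to 10 rows; each row shifts and turns the commanded pose from where the row before left it, along the tool's axes as they then stand; what a row does not reach is not made up. A row lasts 1/10 s, in which the tool goes at most 50 mm and 8.59 degrees, less where a joint would pass 70% of its speed; a pose out of reach is approached as far as the arm can. A call with a number of a shift or a turn outside -1 to 1 is refused whole. A call with a gripper value outside its range is refused whole. The fingers move at their own pace and stop on an object; "squeeze" is the grip in N (left out, the last holds). Time passes only in rows, so rows that do not move let the fingers close. It gives the time, the measured TCP pose, the force, the opening and the grip force at its end, in the units of the state.
- manip.get_obs(): the state, without advancing time (a new reading comes with each control period).
- optics.camera(name): name is "scene" or "top" or "wrist"; returns a dict with "color" (400x640x3 uint8, red, green, blue), "mtx" (3x3 intrinsics, pixels), "R" (3x3) and "t" (3): a world point X has camera coordinates R X + t. Camera axes: x right, y down, z forward; pixel columns grow to the right and rows downward; lengths in m; the calibration is good to about 2 mm. A picture is of the moment at which its call begins. There is no depth.
- manip.hand_in(): hands the job in; it is judged then, once.
The state is a dict: "clock": time; "joint_pos": joint angles; "joint_velocities": joint speeds; "tau": joint torques, N m; "position": TCP position; "ee_rot": TCP orientation; "ft_force": force on the tool from outside, world axes, zero at the start; "torque": the same for the moment, N m; "grip_width": opening from 0.0 (shut) to 1.0 (fully open); "grasp_force": force on a finger pad.
Only numpy, scipy, OpenCV 4.12 (cv2) and the standard library are available. Lean on these libraries where they do the work, as an engineer would, in place of code of your own. Each camera call takes 0.05 s, during which the arm holds its last target. There are 200 camera calls.

## Working session

There is one attempt and no reset: what is moved stays moved. The work goes in short steps, Python scripts to look and compute and a tool call to move; the robot and the scene stay as the last step left them, time stands still between calls to the robot, and variables do not carry over. Pictures are saved under pics/ and viewed, at most 14 in all, crops included, and the job is handed in when it is done.

Besides the shell and the picture viewer there is one more tool, called after "Request:" as a command line: name --argument value ..., lists and objects as JSON in quotes. jog_arm: Moves the arm, as the interface text tells. Scaled input: -1 to 1 covers 0.025 m each way for a shift and 4 degrees each way for a turn. Its arguments: {"type":"object","properties":{"dr":{"type":"array","items":{"type":"array","items":{"type":"number"}}},"translation":{"type":"array","items":{"type":"array","items":{"type":"number"}}},"jaw":{"type":"array","items":{"type":"number"}},"squeeze":{"type":"number"}},"required":["dr","translation","jaw"]}

```bash
mkdir -p pics; cat > h.py <<'E'
import numpy as np, cv2
from workcell import manip, optics
from scipy.spatial.transform import Rotation as Rn
def shot(n,f=None):
    c=optics.camera(n)
    if f: cv2.imwrite('pics/'+f,c['color'][:,:,::-1])
    return c
def px2w(c,u,v,z):
    d=c['R'].T@np.linalg.inv(c['mtx'])@np.array([u,v,1.]); o=-c['R'].T@c['t']
    return o+d*(z-o[2])/d[2]
def w2px(c,X):
    p=c['mtx']@(c['R']@np.array(X)+c['t']); return p[:2]/p[2]
E
python3 - <<'E'
from h import *
import pickle
cs={n:shot(n,n+'0.png') for n in('top','scene')}
pickle.dump(cs,open('c0.pkl','wb'))
for n,c in cs.items(): print(n,-c['R'].T@c['t'],c['R'].round(2).tolist(),c['mtx'].round(0).tolist())
print(manip.get_obs())
E
```

```text
top [0.5489233  0.00985841 1.06151607] [[-0.0, -1.0, 0.02], [-0.99, 0.0, -0.11], [0.11, -0.02, -0.99]] [[364.0, 0.0, 322.0], [0.0, 364.0, 201.0], [0.0, 0.0, 1.0]]
scene [-0.01458461 -0.72627771  0.57660333] [[0.73, -0.68, -0.02], [-0.34, -0.33, -0.88], [0.6, 0.65, -0.47]] [[408.0, 0.0, 315.0], [0.0, 408.0, 197.0], [0.0, 0.0, 1.0]]
{'clock': 0.1, 'joint_pos': array([ 1.16238636,  0.33279016, -0.06470751,  1.46084016,  0.02160923,
        1.34991148, -0.08850168]), 'joint_velocities': array([-0.00088163, -0.00108804, -0.00133974, -0.00275686,  0.00102209,
       -0.00115488, -0.00077146]), 'tau': array([ 1.63836772e-03, -6.26750708e+01,  4.91113623e-02, -3.92431891e+01,
        1.63931202e-02,  6.97855692e-03,  6.93626566e-05]), 'position': array([ 0.2350544 , -0.57872435,  0.2065153 ]), 'ee_rot': array([ 9.81448748e-01,  1.91723664e-01, -1.51155892e-04, -6.08158124e-04]), 'ft_force': array([-0.14409593,  0.32524665,  0.57995735]), 'torque': array([0.06607834, 0.01117172, 0.03573298]), 'grasp_force': 0.0, 'grip_width': 1.000254121363188}
```

View pics/top0.png

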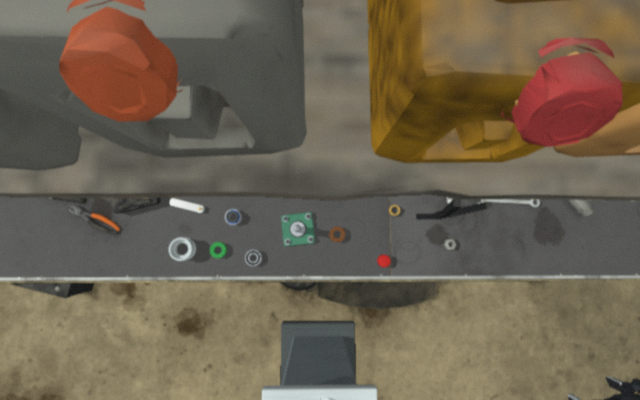

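View pics/scene0.png

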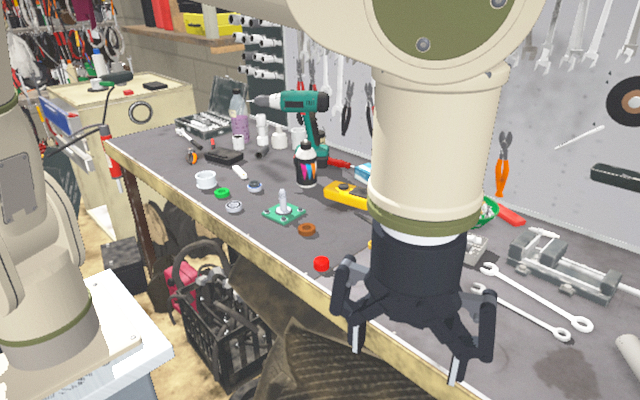

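The top view shows the axle (298,229), black-sealed bearing (253,257), blue-sealed bearing (233,216), pulley (181,249), spacer (394,210) and cap (385,261). The decoys are brown (337,234) and green (219,250). The scene view shows the can at (306,165), behind the axle.

```bash
python3 - <<'E'
from h import *
import pickle
cs=pickle.load(open('c0.pkl','rb')); c=cs['top']; s=cs['scene']
for n,u,v,z in [('axle',298,229,.07),('plate',297,229.5,.01),('lower',253.5,257.5,.014),('upper',233,216,.02),('pulley',181,249.5,.036),('spacer',394.5,210.5,.012),('cap',385,261,.02)]:
    X=px2w(c,u,v,z); print(n,X.round(4),w2px(s,X).round(0))
print('can base',px2w(s,306,186,0),'top',px2w(s,306,146,.15))
w=shot('wrist','w0.png'); o=manip.get_obs(); T=Rn.from_quat(o['ee_rot'])
print('cam in tool',T.inv().apply(-w['R'].T@w['t']-o['position']),(w['R']@T.as_matrix()).round(3),w['mtx'].round(1).tolist(),T.as_matrix().round(2))
t=c['color'][180:290,160:470]; cv2.imwrite('pics/tz.png',cv2.resize(t[:,:,::-1],(775,275),interpolation=cv2.INTER_CUBIC))
E
```

```text
axle [0.5868 0.0581 0.07  ] [283. 192.]
plate [0.5877 0.0639 0.01  ] [283. 210.]
lower [0.5085 0.1865 0.014 ] [234. 204.]
upper [0.6261 0.2461 0.02  ] [255. 182.]
pulley [0.5319 0.3838 0.036 ] [205. 174.]
spacer [ 0.6422 -0.2186  0.012 ] [374. 242.]
cap [ 0.4979 -0.1862  0.02  ] [322. 259.]
can base [0.74706135 0.14362848 0.        ] top [0.72335684 0.11037588 0.15      ]
cam in tool [ 0.07768528  0.00048867 -0.16559791] [[-0.001  1.     0.   ]
 [-0.953 -0.001 -0.304]
 [-0.304 -0.001  0.953]] [[285.6, 0.0, 318.5], [0.0, 285.6, 201.1], [0.0, 0.0, 1.0]] [[ 0.93  0.38 -0.  ]
 [ 0.38 -0.93  0.  ]
 [-0.   -0.   -1.  ]]
```

View pics/w0.png

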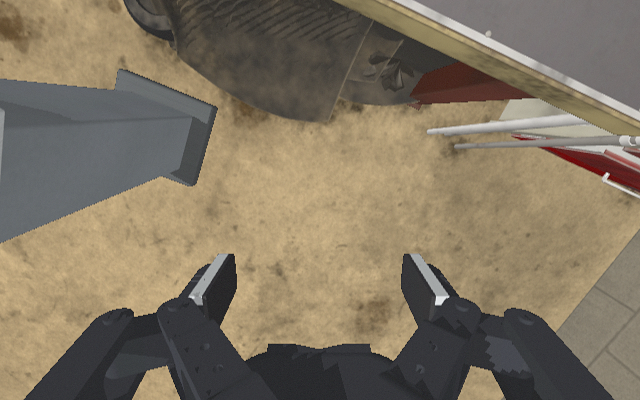

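The wrist view shows only the floor and cart. The fingers are in the lower part of the frame, pads at about (215,275) and (420,275). Next I'll square the tool up and move over the bench.

Request:
jog_arm --dr '[[0, 0, 0.92], [0, 0, 0.92], [0, 0, 0.92], [0, 0, 0.92], [0, 0, 0.92], [0, 0, 0.92], [0, 0, 0], [0, 0, 0], [0, 0, 0], [0, 0, 0]]' --translation '[[1, 0, 0], [1, 0, 0], [1, 0, 0], [1, 0, 0], [1, 0, 0], [1, 0, 0], [0.2, -1, 0], [0.2, -1, 0], [0.2, -1, 0], [0.2, -1, 0]]' --jaw '[1, 1, 1, 1, 1, 1, 1, 1, 1, 1]' --squeeze 40

```text
clock: 1.15
position: [0.4005, -0.4446, 0.2068]
ee_rot: [1.0, 0.0, -0.0, -0.0]
ft_force: [0.8, -1.0, 0.0]
grip_width: 1.002
grasp_force: 0.0
```

Request:
jog_arm --dr '[[0, 0, 0], [0, 0, 0], [0, 0, 0], [0, 0, 0], [0, 0, 0], [0, 0, 0], [0, 0, 0], [0, 0, 0], [0, 0, 0], [0, 0, 0]]' --translation '[[0.8, -1, 0], [0.8, -1, 0], [0.8, -1, 0], [0.8, -1, 0], [0.8, -1, 0], [0.8, -1, 0], [0.8, -1, 0], [0.8, -1, 0], [0.2, -1, 0], [0.2, -1, 0]]' --jaw '[1, 1, 1, 1, 1, 1, 1, 1, 1, 1]'

```text
clock: 2.15
position: [0.5707, -0.1944, 0.2067]
ee_rot: [1.0, 0.0, -0.0, -0.0]
ft_force: [-0.3, -0.0, 0.5]
grip_width: 0.998
grasp_force: 0.0
```

```bash
python3 - <<'E'
from h import *
import pickle
pickle.dump(shot('wrist','w1.png'),open('c1.pkl','wb')); print(manip.get_obs()['position'])
E
```

```text
[ 0.57183811 -0.18890947  0.20693044]
```

Request:
jog_arm --dr '[[0, 0, 0], [0, 0, 0], [0, 0, 0], [0, 0, 0], [0, 0, 0], [0, 0, 0], [0, 0, 0], [0, 0, 0], [0, 0, 0], [0, 0, 0]]' --translation '[[0, -1, 0], [0, -1, 0], [0, -1, 0], [0, -1, 0], [0, -1, 0], [0, -1, 0], [0, -1, 0], [0, -1, 0], [0, -1, 0], [0, -1, 0]]' --jaw '[1, 1, 1, 1, 1, 1, 1, 1, 1, 1]'

```text
clock: 3.2
position: [0.57, 0.0551, 0.207]
ee_rot: [1.0, 0.0, -0.0, 0.0]
ft_force: [-0.1, -0.1, 0.1]
grip_width: 0.999
grasp_force: 0.0
```

Request:
jog_arm --dr '[[0, 0, 0], [0, 0, 0], [0, 0, 0], [0, 0, 0], [0, 0, 0]]' --translation '[[0, -1, 0], [0, -1, 0], [0, -1, 0], [0, -1, 0], [0, 0, 0]]' --jaw '[1, 1, 1, 1, 1]'

```text
clock: 3.7
position: [0.5692, 0.1585, 0.207]
ee_rot: [1.0, 0.003, -0.0, -0.001]
ft_force: [0.4, 0.8, 0.1]
grip_width: 1.0
grasp_force: 0.0
```

```bash
python3 - <<'E'
from h import *
import pickle
c=shot('wrist','w2.png');pickle.dump(c,open('c2.pkl','wb')); print(manip.get_obs()['position'])
a=cv2.imread('pics/w1.png');b=cv2.imread('pics/w2.png')
cv2.imwrite('pics/m1.png',np.vstack([a[:300],b[:300]]))
for n,X in [('axle',[.587,.06,.078]),('lower',[.5085,.1865,.014]),('upper',[.626,.246,.02])]: print(n,w2px(c,X))
E
```

```text
[0.56969185 0.15606983 0.20692531]
axle [412.47422003 170.61287392]
lower [297.39801933 218.00453948]
upper [245.66585252 127.99024723]
```

View pics/m1.png

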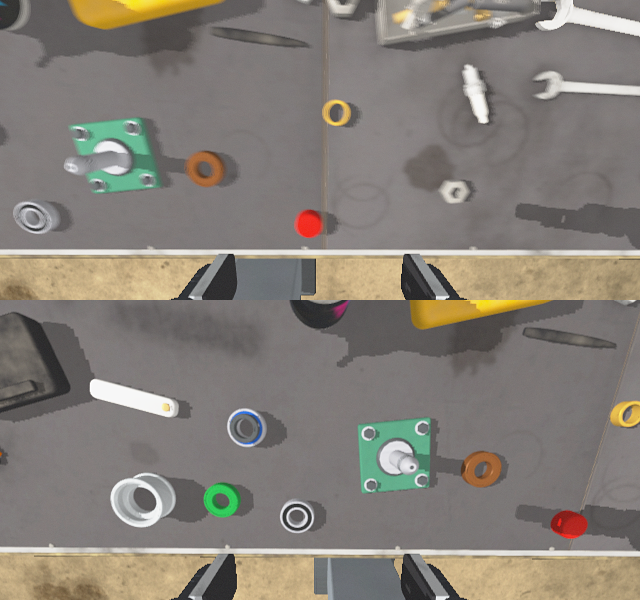

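The upper half shows the spacer (336,112) and cap (308,223). The lower half shows the axle tip (411,167), lower bearing (297,216), upper bearing (246,127) and pulley (143,199). The can is at (320,10). Next, a model-based circle fit.

```bash
cat >> h.py <<'E'
from scipy.ndimage import map_coordinates
M={'axle':[(.010,.070),(.0045,.078),(.021,.016)],'lower':[(.023,.014),(.0112,.014)],'spacer':[(.015,.012),(.0112,.012)],
'pulley':[(.032,.036),(.028,.036),(.032,0.)],'upper':[(.023,.014),(.017,.024),(.0112,.024)],'cap':[(.018,.020),(.018,0.)]}
def fit(c,name,xy,z0=0.,rng=.012):
    im=cv2.GaussianBlur(c['color'].astype(np.float32),(0,0),.8)
    g=np.sqrt(sum(cv2.Sobel(im,cv2.CV_32F,a,1-a)**2 for a in(0,1)).max(2)); g=np.minimum(g,150)
    th=np.linspace(0,2*np.pi,60,endpoint=False)
    def sc(x,y):
        s=0
        for r,z in M[name]:
            P=np.stack([x+r*np.cos(th),y+r*np.sin(th),np.full(60,z+z0)])
            p=c['mtx']@(c['R']@P+c['t'][:,None]); s+=map_coordinates(g,[p[1]/p[2],p[0]/p[2]],order=1).mean()
        return s
    best=None; cx,cy=xy
    for st,w in((.001,rng),(.0002,.0012)):
        k=np.arange(-w,w+1e-9,st)
        s,cx,cy=max((sc(cx+a,cy+b),cx+a,cy+b) for a in k for b in k)
    return np.array([cx,cy]),s
E
python3 - <<'E'
from h import *
import pickle
G={'axle':(.587,.06),'lower':(.508,.186),'upper':(.626,.246),'pulley':(.532,.384),'spacer':(.642,-.219),'cap':(.498,-.186)}
c1,c2,c0=[pickle.load(open(f,'rb')) for f in('c1.pkl','c2.pkl','c0.pkl')]
for n,g in G.items():
    print(n,[(k,p.round(4),round(float(s))) for k,c in(('w1',c1),('w2',c2),('top',c0['top'])) for p,s in [fit(c,n,g)] if (0<w2px(c,[*g,0])[0]<640)])
E
```

```text
axle [('w1', array([0.592 , 0.0668]), 325), ('w2', array([0.5906, 0.0608]), 399), ('top', array([0.5888, 0.0612]), 325)]
lower [('w1', array([0.5112, 0.1926]), 228), ('w2', array([0.5102, 0.188 ]), 289), ('top', array([0.509, 0.185]), 167)]
upper [('w2', array([0.6254, 0.2474]), 359), ('top', array([0.6264, 0.2538]), 323)]
pulley [('w2', array([0.5344, 0.3854]), 345), ('top', array([0.5322, 0.3908]), 353)]
spacer [('w1', array([ 0.6456, -0.2156]), 262), ('w2', array([ 0.6456, -0.2058]), 227), ('top', array([ 0.6438, -0.223 ]), 254)]
cap [('w1', array([ 0.501 , -0.1804]), 249), ('w2', array([ 0.4998, -0.183 ]), 211), ('top', array([ 0.499, -0.184]), 300)]
```

Request:
jog_arm --dr '[[0, 0, 0], [0, 0, 0], [0, 0, 0], [0, 0, 0], [0, 0, 0], [0, 0, 0]]' --translation '[[-0.8, -0.4, 1], [-0.8, -0.4, 1], [-0.8, -0.4, 1], [0, -0.08, 1], [0, 0, 0], [0, 0, 0]]' --jaw '[1, 1, 1, 1, 1, 1]'

```text
clock: 4.35
position: [0.5108, 0.1851, 0.1077]
ee_rot: [1.0, -0.001, -0.0, 0.0]
ft_force: [-0.1, 0.3, -0.4]
grip_width: 1.003
grasp_force: 0.0
```

```bash
python3 - <<'E'
from h import *
c=shot('wrist','w3.png'); print(manip.get_obs()['position'],fit(c,'lower',(.510,.188)),fit(c,'axle',(.5906,.0608)))
E
```

```text
[0.51139114 0.18546589 0.10838583] (array([0.5102, 0.1888]), np.float32(295.77594)) (array([0.5906, 0.0624]), np.float32(378.08676))
```

Request:
jog_arm --dr '[[0, 0, 0], [0, 0, 0], [0, 0, 0], [0, 0, 0], [0, 0, 0], [0, 0, 0], [0, 0, 0], [0, 0, 0], [0, 0, 0], [0, 0, 0]]' --translation '[[-0.03, -0.12, 1], [0, 0, 1], [0, 0, 1], [0, 0, 0.8], [0, 0, 0.4], [0, 0, 0], [0, 0, 0], [0, 0, 0], [0, 0, 0], [0, 0, 0]]' --jaw '[1, 1, 1, 1, 1, 1, 0, 0, 0, 0]' --squeeze 40

```text
clock: 5.4
position: [0.5099, 0.1893, 0.0028]
ee_rot: [1.0, 0.0, 0.001, -0.0]
ft_force: [-0.6, 0.6, -0.3]
grip_width: 0.326
grasp_force: 0.0
```

Request:
jog_arm --dr '[[0, 0, 0], [0, 0, 0], [0, 0, 0], [0, 0, 0]]' --translation '[[0, 0, 0], [0, 0, 0], [0, 0, 0], [0, 0, 0]]' --jaw '[0, 0, 0, 0]'

```text
clock: 5.8
position: [0.5095, 0.1892, 0.0022]
ee_rot: [1.0, 0.0, -0.0, 0.0]
ft_force: [0.5, -0.3, 0.8]
grip_width: 0.001
grasp_force: 0.0
```

Request:
jog_arm --dr '[[0, 0, 0], [0, 0, 0], [0, 0, 0], [0, 0, 0], [0, 0, 0], [0, 0, 0], [0, 0, 0], [0, 0, 0]]' --translation '[[0, 0, -1], [0, 0, -1], [0, 0, -1], [0, 0, -1], [0, 0, 0], [0, 0, 0], [0, 0, 0], [0, 0, 0]]' --jaw '[1, 1, 1, 1, 1, 1, 1, 1]'

```text
clock: 6.6
position: [0.5089, 0.189, 0.1011]
ee_rot: [1.0, 0.0, -0.001, 0.0]
ft_force: [-0.5, -0.1, -0.2]
grip_width: 1.0
grasp_force: 0.0
```

```bash
python3 - <<'E'
from h import *
c=shot('wrist','w4.png'); print(manip.get_obs()['position'],fit(c,'lower',(.510,.188),rng=.03))
E
```

```text
[0.50894433 0.18909351 0.1012553 ] (array([0.51  , 0.1888]), np.float32(293.1852))
```

View pics/w4.png

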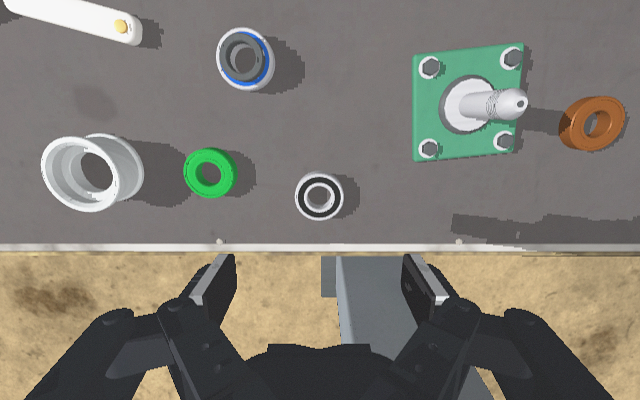

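The bearing at (320,196) hasn't moved, so the fingers closed above it. The pads look shorter than I assumed, with tips at about (235,254) and (403,254). I'll look at the shut fingers to find the real tip.

Request:
jog_arm --dr '[[0, 0, 0], [0, 0, 0], [0, 0, 0], [0, 0, 0], [0, 0, 0], [0, 0, 0], [0, 0, 0], [0, 0, 0]]' --translation '[[0, 0, 0], [0, 0, 0], [0, 0, 0], [0, 0, 0], [0, 0, 0], [0, 0, 0], [0, 0, 0], [0, 0, 0]]' --jaw '[0.54, 0.54, 0.54, 0.54, 0.54, 0.54, 0.54, 0.54]'

```text
clock: 7.45
position: [0.5095, 0.1893, 0.1022]
ee_rot: [1.0, 0.0, 0.0, 0.0]
ft_force: [0.3, 0.1, -0.3]
grip_width: 0.539
grasp_force: 0.0
```

```bash
python3 - <<'E'
from h import *
c=shot('wrist','w5.png'); s=shot('scene','s5.png');o=manip.get_obs();p=o['position']; print(p,o['grip_width'])
print('scene',[w2px(s,p+np.array([0,y,dz])).round(1).tolist() for y in(0,.023,-.023) for dz in(0,.02,.04)])
print('wrist',[w2px(c,p+np.array([x,-.023,dz])).round(1).tolist() for x in(-.011,0.011) for dz in(0,.02,.04)])
a=cv2.resize(c['color'][180:340,180:460],None,fx=2.5,fy=2.5,interpolation=cv2.INTER_CUBIC)
u,v=w2px(s,p).astype(int)
b=cv2.resize(s['color'][v-60:v+20,u-70:u+70],None,fx=5,fy=5,interpolation=cv2.INTER_CUBIC)[:,:700]
print(u-70,v-60)
cv2.imwrite('pics/s5c.png',b[:,:,::-1])
E
```

```text
[0.50949923 0.18925816 0.10220981] 0.541131416391812
scene [[230.3, 175.3], [229.4, 168.7], [228.5, 162.0], [225.8, 172.9], [224.9, 166.3], [224.0, 159.7], [234.9, 177.8], [234.1, 171.1], [233.2, 164.3]]
wrist [[353.3, 254.0], [357.4, 270.6], [362.4, 291.4], [354.6, 222.4], [359.0, 235.9], [364.5, 253.0]]
160 115
```

View pics/s5c.png

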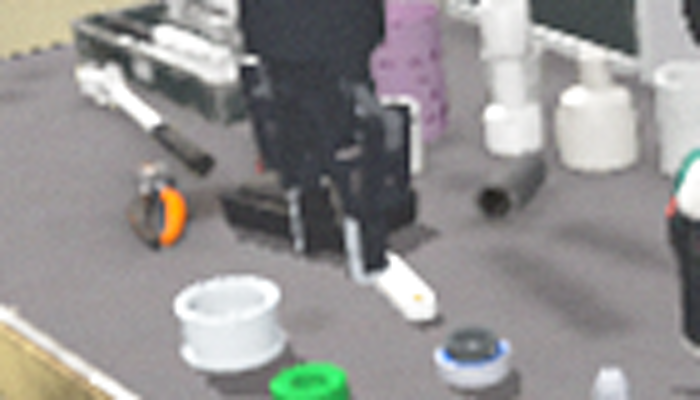

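Fingertips in the crop are at (300,250) and (365,282), which puts them about 20 mm above the reported TCP at this opening. The real finger end is therefore well behind the stated point. I'll go lower in small steps and watch the force.

Request:
jog_arm --dr '[[0, 0, 0], [0, 0, 0], [0, 0, 0], [0, 0, 0], [0, 0, 0], [0, 0, 0], [0, 0, 0]]' --translation '[[0, 0, 0.8], [0, 0, 1], [0, 0, 1], [0, 0, 0.9], [0, 0, 0.5], [0, 0, 0.12], [0, 0, 0]]' --jaw '[0.8, 0.8, 0.8, 0.8, 0.8, 0.8, 0.8]'

```text
clock: 8.25
position: [0.5096, 0.1894, -0.0056]
ee_rot: [1.0, 0.0, 0.0, -0.0]
ft_force: [-0.4, -0.0, 0.7]
grip_width: 0.802
grasp_force: 0.0
```

Request:
jog_arm --dr '[[0, 0, 0], [0, 0, 0], [0, 0, 0]]' --translation '[[0, 0, 0.12], [0, 0, 0.12], [0, 0, 0]]' --jaw '[0.8, 0.8, 0.8]'

```text
clock: 8.55
position: [0.5096, 0.1892, -0.0116]
ee_rot: [1.0, 0.0, 0.0, 0.0]
ft_force: [0.7, -1.2, 0.3]
grip_width: 0.8
grasp_force: 0.0
```

```bash
python3 - <<'E'
from h import *
s=shot('scene','s6.png');o=manip.get_obs();p=o['position']; print(p,o['grip_width'],o['ft_force'])
b=cv2.resize(s['color'][150:230,180:280],None,fx=7,fy=7,interpolation=cv2.INTER_CUBIC)
cv2.imwrite('pics/s6c.png',b[:,:,::-1])
E
```

```text
[ 0.50961327  0.18922392 -0.0116086 ] 0.8037862609240406 [ 0.5436446  -0.34856632  0.08693878]
```

View pics/s6c.png

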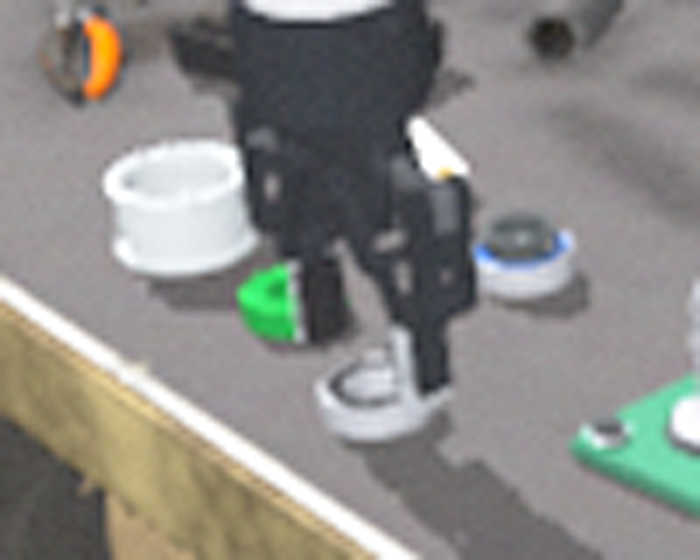

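The fingers now straddle the bearing, with the near tip at crop (420,395) level with its upper part. I'll go a little lower and close.

Request:
jog_arm --dr '[[0, 0, 0], [0, 0, 0], [0, 0, 0], [0, 0, 0], [0, 0, 0], [0, 0, 0], [0, 0, 0]]' --translation '[[0, 0, 0.12], [0, 0, 0.08], [0, 0, 0], [0, 0, 0], [0, 0, 0], [0, 0, 0], [0, 0, 0]]' --jaw '[0.8, 0.8, 0, 0, 0, 0, 0]'

```text
clock: 9.3
position: [0.5095, 0.1893, -0.0164]
ee_rot: [1.0, 0.0, 0.0, 0.0]
ft_force: [-2.7, -0.8, 5.6]
grip_width: 0.509
grasp_force: 39.9
```

Request:
jog_arm --dr '[[0, 0, 0], [0, 0, 0], [0, 0, 0], [0, 0, 0], [0, 0, 0], [0, 0, 0], [0, 0, 0], [0, 0, 0], [0, 0, 0], [0, 0, 0]]' --translation '[[0, 0, -0.5], [0, 0, -1], [0, 0, -1], [0, 0, -1], [0, 0, -1], [0, 0.5, -0.9], [0.8, 1, 0], [0.8, 1, 0], [0.8, 1, 0], [0.8, 1, 0]]' --jaw '[0, 0, 0, 0, 0, 0, 0, 0, 0, 0]'

```text
clock: 10.3
position: [0.5902, 0.0758, 0.119]
ee_rot: [1.0, 0.0, 0.0, -0.0]
ft_force: [-0.6, 0.1, -0.9]
grip_width: 0.505
grasp_force: 41.0
```

Request:
jog_arm --dr '[[0, 0, 0], [0, 0, 0], [0, 0, 0]]' --translation '[[0, 0.6, 0], [0, 0, 0], [0, 0, 0]]' --jaw '[0, 0, 0]'

```text
clock: 10.6
position: [0.5889, 0.0627, 0.1185]
ee_rot: [1.0, 0.0, -0.0, -0.0]
ft_force: [-0.1, 1.3, -2.6]
grip_width: 0.502
grasp_force: 41.0
```

```bash
python3 - <<'E'
from h import *
c=shot('wrist','w7.png');o=manip.get_obs();p=o['position']; print(p,o['grip_width'],o['grasp_force'])
print(fit(c,'axle',(.5906,.0615),rng=.008),fit(c,'lower',p[:2],z0=p[2]+.0164,rng=.006))
t=shot('top'); print('top',fit(t,'lower',p[:2],z0=p[2]+.0164,rng=.006))
E
```

```text
[0.58889596 0.06335302 0.11855825] 0.5031086673467199 40.99238904425874
(array([0.5912, 0.0617]), np.float32(326.78503)) (array([0.58949596, 0.06195302]), np.float32(222.56305))
top (array([0.59609596, 0.05615302]), np.float32(66.515526))
```

View pics/w7.png

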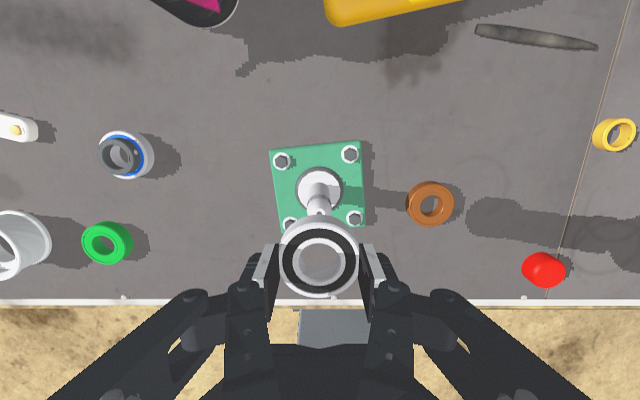

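The bearing is held at (319,258), directly in front of the axle tip at (319,205). A correction of about 2 mm in x is needed; then I'll lower it.

Request:
jog_arm --dr '[[0, 0, 0], [0, 0, 0], [0, 0, 0], [0, 0, 0], [0, 0, 0], [0, 0, 0]]' --translation '[[0.07, 0.03, 0.6], [0, 0, 0.8], [0, 0, 0.6], [0, 0, 0.3], [0, 0, 0.2], [0, 0, 0]]' --jaw '[0, 0, 0, 0, 0, 0]'

```text
clock: 11.3
position: [0.5911, 0.0612, 0.0552]
ee_rot: [1.0, 0.0, -0.0, 0.0]
ft_force: [-0.6, -0.5, -1.3]
grip_width: 0.504
grasp_force: 41.0
```

```bash
python3 - <<'E'
from h import *
c=shot('wrist','w8.png');o=manip.get_obs();p=o['position']; print(p,o['grip_width'],o['ft_force'],o['torque'])
print(fit(c,'axle',(.5906,.0615),rng=.008),fit(c,'lower',p[:2],z0=p[2]+.0164,rng=.006))
E
```

```text
[0.59143077 0.06121645 0.05585106] 0.5051680145132897 [-0.1879355  -0.07525126 -1.75568436] [-0.02465017  0.03249832  0.03193071]
(array([0.5906, 0.0617]), np.float32(304.68375)) (array([0.59223077, 0.06041645]), np.float32(220.62767))
```

Request:
jog_arm --dr '[[0, 0, 0], [0, 0, 0], [0, 0, 0]]' --translation '[[0, 0, 0.2], [0, 0, 0.2], [0, 0, 0]]' --jaw '[0, 0, 0]'

```text
clock: 11.65
position: [0.5909, 0.061, 0.0451]
ee_rot: [1.0, 0.0, -0.0, 0.0]
ft_force: [-0.2, 0.5, -2.1]
grip_width: 0.504
grasp_force: 41.0
```

Threaded freely. I'll continue down to the shoulder.

Request:
jog_arm --dr '[[0, 0, 0], [0, 0, 0], [0, 0, 0], [0, 0, 0], [0, 0, 0], [0, 0, 0]]' --translation '[[0, 0, 0.5], [0, 0, 0.5], [0, 0, 0.4], [0, 0, 0.2], [0, 0, 0.1], [0, 0, 0]]' --jaw '[0, 0, 0, 0, 0, 0]'

```text
clock: 12.25
position: [0.5911, 0.0611, 0.0028]
ee_rot: [1.0, 0.0, -0.0, 0.0]
ft_force: [0.0, 0.8, -1.6]
grip_width: 0.502
grasp_force: 41.0
```

Request:
jog_arm --dr '[[0, 0, 0], [0, 0, 0], [0, 0, 0]]' --translation '[[0, 0, 0.06], [0, 0, 0.06], [0, 0, 0]]' --jaw '[0, 0, 0]'

```text
clock: 12.55
position: [0.5914, 0.0611, 0.0003]
ee_rot: [1.0, 0.0, 0.0, -0.0]
ft_force: [0.7, 1.2, -1.6]
grip_width: 0.506
grasp_force: 41.0
```

Request:
jog_arm --dr '[[0, 0, 0], [0, 0, 0], [0, 0, 0], [0, 0, 0], [0, 0, 0], [0, 0, 0], [0, 0, 0], [0, 0, 0], [0, 0, 0], [0, 0, 0]]' --translation '[[0, 0, 0], [0, 0, 0], [0, 0, 0], [0, 0, -0.6], [0, 0, -1], [0, 0, -1], [0, 0, -1], [0, 0, -1], [0.2, 1, -0.2], [0.2, 1, 0]]' --jaw '[0.8, 0.8, 0.8, 0.8, 0.8, 0.8, 0.8, 0.8, 0.8, 0.8]'

```text
clock: 13.55
position: [0.6025, 0.0114, 0.1233]
ee_rot: [1.0, 0.001, 0.002, -0.0]
ft_force: [0.9, -0.8, -0.2]
grip_width: 0.797
grasp_force: 0.0
```

```bash
python3 - <<'E'
from h import *
c=shot('wrist','w9.png');print(manip.get_obs()['position'],fit(c,'lower',(.591,.061),z0=.016),fit(c,'lower',(.591,.061),z0=.018),fit(c,'spacer',(.645,-.214)))
E
```

```text
[0.60280976 0.00476032 0.12228367] (array([0.5938, 0.0544]), np.float32(191.06335)) (array([0.5944, 0.0542]), np.float32(191.36398)) (array([ 0.645, -0.224]), np.float32(233.60431))
```

Request:
jog_arm --dr '[[0, 0, 0], [0, 0, 0], [0, 0, 0], [0, 0, 0], [0, 0, 0], [0, 0, 0], [0, 0, 0], [0, 0, 0], [0, 0, 0], [0, 0, 0]]' --translation '[[0.2, 1, 0], [0.2, 1, 0], [0.2, 1, 0], [0.2, 1, 0], [0.2, 1, 0], [0.2, 1, 0], [0.2, 1, 0], [0.2, 1, 0], [0, 0.8, 0], [0, 0, 0]]' --jaw '[0.8, 0.8, 0.8, 0.8, 0.8, 0.8, 0.8, 0.8, 0.8, 0.8]'

```text
clock: 14.6
position: [0.6408, -0.2131, 0.121]
ee_rot: [1.0, -0.002, 0.0, 0.001]
ft_force: [-0.9, -1.0, 0.4]
grip_width: 0.797
grasp_force: 0.0
```

```bash
python3 - <<'E'
from h import *
optics.camera('top'); c=shot('wrist','w10.png');print(manip.get_obs()['position'],fit(c,'spacer',(.645,-.214)))
E
```

```text
[ 0.64143935 -0.20870003  0.12094562] (array([ 0.646 , -0.2178]), np.float32(297.03772))
```

View pics/w9.png

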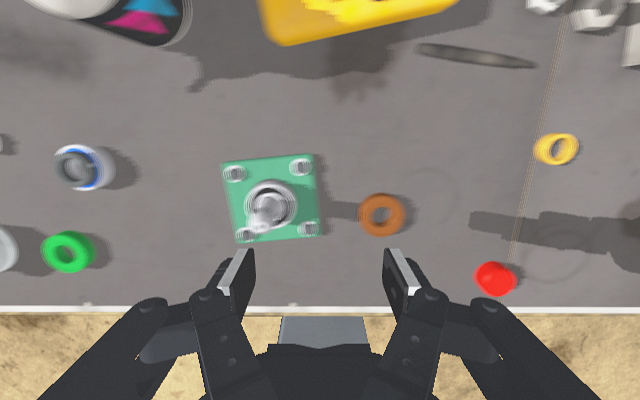

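The lower bearing is on the axle at (269,205), slightly blurred because the arm was moving. Next, the spacer.

Request:
jog_arm --dr '[[0, 0, 0], [0, 0, 0], [0, 0, 0], [0, 0, 0], [0, 0, 0], [0, 0, 0], [0, 0, 0], [0, 0, 0]]' --translation '[[0.16, 0.35, 0.5], [0, 0, 1], [0, 0, 1], [0, 0, 0], [0, 0, 0], [0, 0, 0], [0, 0, 0], [0, 0, 0]]' --jaw '[0.6, 0.6, 0.6, 0.6, 0.6, 0.6, 0.6, 0.6]'

```text
clock: 15.5
position: [0.646, -0.2178, 0.0589]
ee_rot: [1.0, 0.0, 0.001, 0.0]
ft_force: [-0.3, 0.7, 0.7]
grip_width: 0.601
grasp_force: 0.0
```

```bash
python3 - <<'E'
from h import *
c=shot('wrist','w11.png');print(manip.get_obs()['position'],fit(c,'spacer',(.645,-.214)))
E
```

```text
[ 0.64581933 -0.21777366  0.05858645] (array([ 0.6456, -0.2186]), np.float32(285.6139))
```

Request:
jog_arm --dr '[[0, 0, 0], [0, 0, 0], [0, 0, 0], [0, 0, 0], [0, 0, 0], [0, 0, 0], [0, 0, 0], [0, 0, 0], [0, 0, 0]]' --translation '[[0, 0.02, 1], [0, 0, 1], [0, 0, 0.6], [0, 0, 0.26], [0, 0, 0], [0, 0, 0], [0, 0, 0], [0, 0, 0], [0, 0, 0]]' --jaw '[0.6, 0.6, 0.6, 0.6, 0.6, 0, 0, 0, 0]'

```text
clock: 16.45
position: [0.6461, -0.2183, -0.0126]
ee_rot: [1.0, 0.0, 0.001, 0.0]
ft_force: [-0.3, 0.4, -0.5]
grip_width: 0.0
grasp_force: 0.0
```

Another miss, so the tips are still above the 12 mm spacer. The real finger end is about 25 mm behind the reported TCP. I'll open, go 9 mm lower and close again.

Request:
jog_arm --dr '[[0, 0, 0], [0, 0, 0], [0, 0, 0], [0, 0, 0], [0, 0, 0], [0, 0, 0], [0, 0, 0], [0, 0, 0], [0, 0, 0], [0, 0, 0]]' --translation '[[0, 0, 0], [0, 0, 0], [0, 0, 0], [0, 0, 0], [0, 0, 0.2], [0, 0, 0.15], [0, 0, 0], [0, 0, 0], [0, 0, 0], [0, 0, 0]]' --jaw '[0.6, 0.6, 0.6, 0.6, 0.6, 0.6, 0, 0, 0, 0]'

```text
clock: 17.45
position: [0.6455, -0.2182, -0.0225]
ee_rot: [1.0, 0.0, 0.0, 0.0]
ft_force: [-0.7, 0.3, -0.9]
grip_width: 0.323
grasp_force: 39.4
```

Request:
jog_arm --dr '[[0, 0, 0], [0, 0, 0], [0, 0, 0], [0, 0, 0], [0, 0, 0], [0, 0, 0], [0, 0, 0], [0, 0, 0], [0, 0, 0], [0, 0, 0]]' --translation '[[0, 0, -0.4], [0, 0, -1], [0, 0, -1], [0, 0, -1], [0, 0, -0.9], [-0.2, -1, 0], [-0.2, -1, 0], [-0.2, -1, 0], [-0.2, -1, 0], [-0.2, -1, 0]]' --jaw '[0, 0, 0, 0, 0, 0, 0, 0, 0, 0]'

```text
clock: 18.45
position: [0.6203, -0.0922, 0.086]
ee_rot: [1.0, 0.0, 0.0, 0.0]
ft_force: [0.5, 0.0, -1.2]
grip_width: 0.32
grasp_force: 39.5
```

Request:
jog_arm --dr '[[0, 0, 0], [0, 0, 0], [0, 0, 0], [0, 0, 0], [0, 0, 0], [0, 0, 0], [0, 0, 0], [0, 0, 0], [0, 0, 0], [0, 0, 0]]' --translation '[[-0.2, -1, 0], [-0.2, -1, 0], [-0.2, -1, 0], [-0.2, -1, 0], [-0.2, -1, 0], [-0.16, -0.8, 0], [0, -0.37, 0], [0, 0, 0], [0, 0, 0], [0, 0, 0]]' --jaw '[0, 0, 0, 0, 0, 0, 0, 0, 0, 0]'

```text
clock: 19.45
position: [0.5916, 0.0593, 0.085]
ee_rot: [1.0, -0.001, 0.0, 0.0]
ft_force: [-0.5, -0.6, -0.7]
grip_width: 0.319
grasp_force: 39.5
```

```bash
python3 - <<'E'
from h import *
c=shot('wrist','w12.png');p=manip.get_obs()['position'];print(p,fit(c,'spacer',p[:2],z0=p[2]+.0225,rng=.006),fit(c,'axle',(.591,.0615),rng=.006),fit(c,'lower',(.591,.0615),z0=.016,rng=.006))
E
```

```text
[0.5915449  0.05948831 0.08490911] (array([0.5919449 , 0.05868831]), np.float32(264.672)) (array([0.5914, 0.0619]), np.float32(318.7951)) (array([0.5948, 0.0617]), np.float32(233.27698))
```

View pics/w12.png

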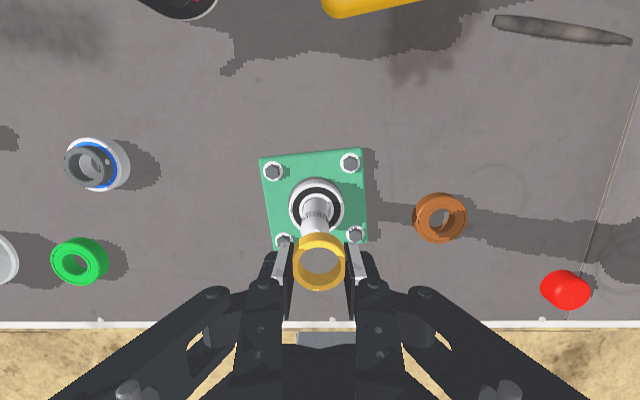

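The spacer is held at (319,264) and the bearing is well seated at (316,208). I'll shift about 2 mm in y and lower.

Request:
jog_arm --dr '[[0, 0, 0], [0, 0, 0], [0, 0, 0], [0, 0, 0], [0, 0, 0], [0, 0, 0]]' --translation '[[0, -0.07, 0.3], [0, 0, 0.4], [0, 0, 0.4], [0, 0, 0.3], [0, 0, 0.2], [0, 0, 0]]' --jaw '[0, 0, 0, 0, 0, 0]'

```text
clock: 20.1
position: [0.5907, 0.0628, 0.0439]
ee_rot: [1.0, 0.0, -0.001, 0.0]
ft_force: [0.6, 0.6, 0.1]
grip_width: 0.324
grasp_force: 39.5
```

Request:
jog_arm --dr '[[0, 0, 0], [0, 0, 0], [0, 0, 0], [0, 0, 0], [0, 0, 0], [0, 0, 0]]' --translation '[[0, 0, 0.4], [0, 0, 0.4], [0, 0, 0.3], [0, 0, 0.2], [0, 0, 0.1], [0, 0, 0]]' --jaw '[0, 0, 0, 0, 0, 0]'

```text
clock: 20.7
position: [0.5912, 0.0628, 0.0096]
ee_rot: [1.0, 0.0, -0.0, 0.0]
ft_force: [0.8, -0.8, -0.2]
grip_width: 0.321
grasp_force: 39.5
```

Request:
jog_arm --dr '[[0, 0, 0], [0, 0, 0], [0, 0, 0], [0, 0, 0], [0, 0, 0], [0, 0, 0], [0, 0, 0], [0, 0, 0], [0, 0, 0], [0, 0, 0]]' --translation '[[0, 0, 0.06], [0, 0, 0], [0, 0, 0], [0, 0, 0], [0, 0, 0], [0, 0, -0.8], [0, 0, -1], [0, 0, -1], [0, 0, -1], [-0.2, -1, 0]]' --jaw '[0, 0, 0.7, 0.7, 0.7, 0.7, 0.7, 1, 1, 1]'

```text
clock: 21.7
position: [0.5892, 0.0844, 0.1072]
ee_rot: [1.0, -0.003, 0.003, 0.001]
ft_force: [0.4, 0.5, 0.0]
grip_width: 1.001
grasp_force: 0.0
```

Request:
jog_arm --dr '[[0, 0, 0], [0, 0, 0], [0, 0, 0], [0, 0, 0], [0, 0, 0], [0, 0, 0], [0, 0, 0], [0, 0, 0], [0, 0, 0], [0, 0, 0]]' --translation '[[-0.2, -1, 0], [-0.2, -1, 0], [-0.2, -1, 0], [-0.2, -1, 0], [-0.2, -1, 0], [-0.2, -1, 0], [-0.2, -1, 0], [-0.2, -1, 0], [-0.2, -1, 0], [-0.2, -1, 0]]' --jaw '[1, 1, 1, 1, 1, 1, 1, 1, 1, 1]'

```text
clock: 22.7
position: [0.5359, 0.3388, 0.1035]
ee_rot: [1.0, 0.0, 0.0, 0.0]
ft_force: [0.7, 0.2, -0.6]
grip_width: 0.997
grasp_force: 0.0
```

Request:
jog_arm --dr '[[0, 0, 0], [0, 0, 0], [0, 0, 0], [0, 0, 0]]' --translation '[[-0.05, -0.9, 0], [0, -0.9, 0], [0, 0, 0], [0, 0, 0]]' --jaw '[1, 1, 1, 1]'

```text
clock: 23.1
position: [0.5347, 0.3829, 0.1032]
ee_rot: [1.0, 0.001, -0.0, 0.0]
ft_force: [0.5, -0.8, -0.2]
grip_width: 1.0
grasp_force: 0.0
```

```bash
python3 - <<'E'
from h import *
c=shot('wrist','w13.png');t=shot('top','t13.png');p=manip.get_obs()['position'];print(p,fit(c,'pulley',(.5344,.3854)),fit(c,'upper',(.625,.247)))
print('spacer top cam', fit(t,'spacer',(.591,.061),z0=.030,rng=.006))
E
```

```text
[0.5354124  0.38157245 0.10335501] (array([0.535 , 0.3856]), np.float32(306.47556)) (array([0.6252, 0.2536]), np.float32(284.31018))
spacer top cam (array([0.5936, 0.0594]), np.float32(269.2383))
```

View pics/w13.png

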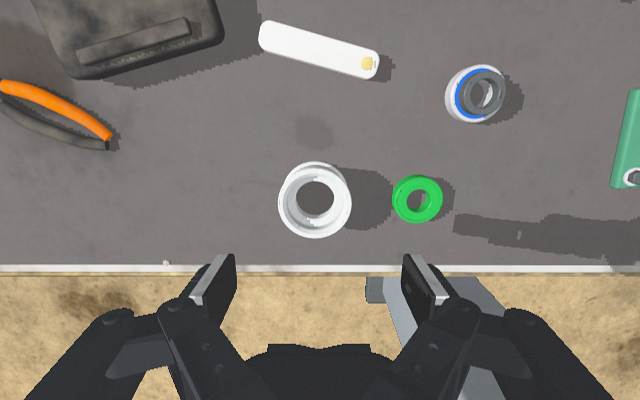

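The pulley is at (315,200), nearly centred under the gripper. I'll shift 3.5 mm in y, descend and grip.

Request:
jog_arm --dr '[[0, 0, 0], [0, 0, 0], [0, 0, 0], [0, 0, 0], [0, 0, 0], [0, 0, 0], [0, 0, 0], [0, 0, 0], [0, 0, 0], [0, 0, 0]]' --translation '[[0, -0.14, 0.5], [0, 0, 1], [0, 0, 1], [0, 0, 1], [0, 0, 0.9], [0, 0, 0.5], [0, 0, 0], [0, 0, 0], [0, 0, 0], [0, 0, 0]]' --jaw '[1, 1, 1, 1, 1, 1, 1, 0, 0, 0]'

```text
clock: 24.2
position: [0.5358, 0.387, -0.0173]
ee_rot: [1.0, 0.0, 0.001, -0.001]
ft_force: [-1.3, -1.0, 5.0]
grip_width: 0.737
grasp_force: 45.1
```

Request:
jog_arm --dr '[[0, 0, 0], [0, 0, 0]]' --translation '[[0, 0, 0], [0, 0, 0]]' --jaw '[0, 0]'

```text
clock: 24.4
position: [0.5358, 0.387, -0.0173]
ee_rot: [1.0, 0.0, 0.001, -0.001]
ft_force: [-1.6, -0.9, 6.4]
grip_width: 0.74
grasp_force: 45.2
```

Request:
jog_arm --dr '[[0, 0, 0], [0, 0, 0], [0, 0, 0], [0, 0, 0], [0, 0, 0], [0, 0, 0], [0, 0, 0], [0, 0, 0], [0, 0, 0], [0, 0, 0]]' --translation '[[0, 0, -0.4], [0, 0, -1], [0, 0, -1], [0, 0, -1], [0, 0, -0.9], [0.2, 1, 0], [0.2, 1, 0], [0.2, 1, 0], [0.2, 1, 0], [0.2, 1, 0]]' --jaw '[0, 0, 0, 0, 0, 0, 0, 0, 0, 0]'

```text
clock: 25.4
position: [0.5598, 0.2601, 0.0889]
ee_rot: [1.0, 0.0, 0.0, 0.0]
ft_force: [-0.2, 0.7, -3.5]
grip_width: 0.739
grasp_force: 45.4
```

Request:
jog_arm --dr '[[0, 0, 0], [0, 0, 0], [0, 0, 0], [0, 0, 0], [0, 0, 0], [0, 0, 0], [0, 0, 0], [0, 0, 0], [0, 0, 0], [0, 0, 0]]' --translation '[[0.2, 1, 0], [0.2, 1, 0], [0.2, 1, 0], [0.2, 1, 0], [0.2, 1, 0], [0.2, 1, 0], [0.04, 1, 0], [0, 0.7, 0], [0, 0.3, 0], [0, 0, 0]]' --jaw '[0, 0, 0, 0, 0, 0, 0, 0, 0, 0]'

```text
clock: 26.4
position: [0.591, 0.0603, 0.0887]
ee_rot: [1.0, -0.001, 0.0, 0.0]
ft_force: [0.3, 0.3, -3.7]
grip_width: 0.74
grasp_force: 45.4
```

```bash
python3 - <<'E'
from h import *
optics.camera('top')
c=shot('wrist','w14.png');o=manip.get_obs();p=o['position'];print(p,o['grip_width'],o['ft_force'],fit(c,'pulley',p[:2],z0=p[2]+.0173,rng=.006),fit(c,'axle',(.591,.0615),rng=.006),fit(c,'lower',(.591,.0615),z0=.016,rng=.006))
E
```

```text
[0.590882   0.06265285 0.08867831] 0.7407798396009947 [ 0.12955592 -0.13790473 -3.47056395] (array([0.590882  , 0.06145285]), np.float32(255.85922)) (array([0.5858, 0.0613]), np.float32(247.7125)) (array([0.5964, 0.0621]), np.float32(198.04407))
```

View pics/w14.png

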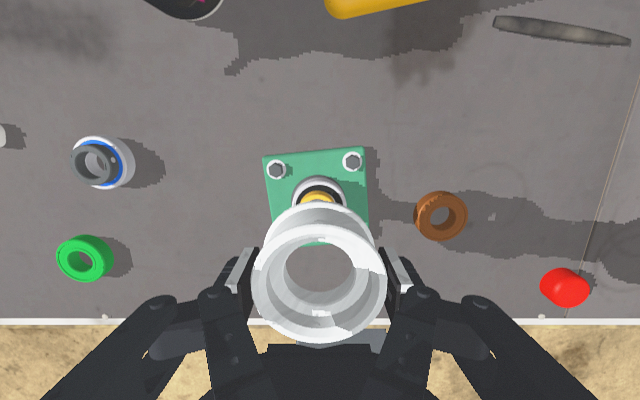

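The pulley is centred at (319,275), with the spacer showing behind it at (318,197). Lowering.

Request:
jog_arm --dr '[[0, 0, 0], [0, 0, 0], [0, 0, 0], [0, 0, 0], [0, 0, 0], [0, 0, 0]]' --translation '[[0.03, 0.03, 0.6], [0, 0, 0.8], [0, 0, 0.7], [0, 0, 0.4], [0, 0, 0.16], [0, 0, 0]]' --jaw '[0, 0, 0, 0, 0, 0]'

```text
clock: 27.1
position: [0.5915, 0.061, 0.0214]
ee_rot: [1.0, 0.001, -0.0, -0.0]
ft_force: [0.5, -0.2, -3.0]
grip_width: 0.738
grasp_force: 45.3
```

Request:
jog_arm --dr '[[0, 0, 0], [0, 0, 0], [0, 0, 0], [0, 0, 0]]' --translation '[[0, 0, 0.2], [0, 0, 0.2], [0, 0, 0.15], [0, 0, 0]]' --jaw '[0, 0, 0, 0]'

```text
clock: 27.5
position: [0.5914, 0.0605, 0.0077]
ee_rot: [1.0, 0.0, -0.0, 0.0]
ft_force: [-0.1, -1.3, -3.9]
grip_width: 0.736
grasp_force: 45.3
```

Request:
jog_arm --dr '[[0, 0, 0], [0, 0, 0], [0, 0, 0], [0, 0, 0]]' --translation '[[0, 0, 0.15], [0, 0, 0.08], [0, 0, 0.05], [0, 0, 0]]' --jaw '[0, 0, 0, 0]'

```text
clock: 27.9
position: [0.5917, 0.0605, 0.001]
ee_rot: [1.0, 0.0, -0.0, 0.0]
ft_force: [-0.2, -0.0, -2.5]
grip_width: 0.739
grasp_force: 45.4
```

Request:
jog_arm --dr '[[0, 0, 0], [0, 0, 0], [0, 0, 0], [0, 0, 0], [0, 0, 0], [0, 0, 0], [0, 0, 0], [0, 0, 0], [0, 0, 0], [0, 0, 0]]' --translation '[[0, 0, 0], [0, 0, 0], [0, 0, 0], [0, 0, 0], [0, 0, -0.8], [0, 0, -1], [0, 0, -1], [0, 0, -1], [0, -1, -0.2], [0.15, -1, 0]]' --jaw '[1, 1, 1, 1, 1, 1, 1, 1, 1, 1]'

```text
clock: 28.9
position: [0.5965, 0.1105, 0.1031]
ee_rot: [1.0, -0.001, 0.001, 0.0]
ft_force: [0.6, 0.3, 0.3]
grip_width: 1.002
grasp_force: 0.0
```

Request:
jog_arm --dr '[[0, 0, 0], [0, 0, 0], [0, 0, 0], [0, 0, 0], [0, 0, 0], [0, 0, 0], [0, 0, 0], [0, 0, 0]]' --translation '[[0.2, -1, 0], [0.2, -1, 0], [0.2, -1, 0], [0.2, -1, 0], [0.2, -1, 0], [0.2, -0.5, 0], [0, 0, 0], [0, 0, 0]]' --jaw '[0.7, 0.7, 0.7, 0.7, 0.7, 0.7, 0.7, 0.7]'

```text
clock: 29.7
position: [0.6257, 0.247, 0.101]
ee_rot: [1.0, -0.0, -0.0, 0.0]
ft_force: [-0.2, -0.3, 0.7]
grip_width: 0.7
grasp_force: 0.0
```

```bash
python3 - <<'E'
from h import *
optics.camera('top');c=shot('wrist','w15.png');p=manip.get_obs()['position'];print(p,fit(c,'upper',(.6254,.2494),rng=.01),fit(c,'pulley',(.591,.0612),z0=.018),fit(c,'pulley',(.591,.0612),z0=.022))
cv2.imwrite('pics/w15c.png',c['color'][80:400,150:640,::-1])
E
```

```text
[0.6257891  0.2462201  0.10114668] (array([0.6264, 0.2492]), np.float32(385.4701)) (array([0.5914, 0.061 ]), np.float32(332.477)) (array([0.593 , 0.0628]), np.float32(295.48892))
```

View pics/w15c.png

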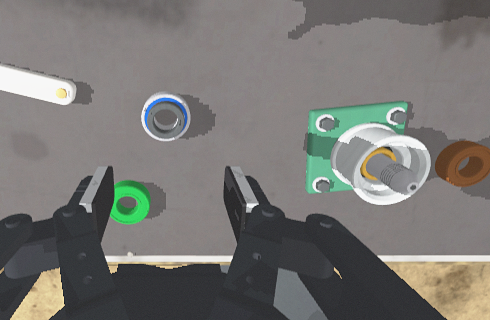

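The pulley is down over the bearing and spacer at crop (380,163). The collared bearing is at crop (166,117). I'll descend and grip its collar.

Request:
jog_arm --dr '[[0, 0, 0], [0, 0, 0], [0, 0, 0], [0, 0, 0], [0, 0, 0], [0, 0, 0], [0, 0, 0], [0, 0, 0], [0, 0, 0], [0, 0, 0]]' --translation '[[0.02, -0.1, 0.6], [0, 0, 1], [0, 0, 1], [0, 0, 1], [0, 0, 0.6], [0, 0, 0.26], [0, 0, 0], [0, 0, 0], [0, 0, 0], [0, 0, 0]]' --jaw '[0.7, 0.7, 0.7, 0.7, 0.7, 0.7, 0.7, 0, 0, 0]'

```text
clock: 30.8
position: [0.6269, 0.251, -0.0086]
ee_rot: [1.0, 0.0, 0.001, -0.0]
ft_force: [-0.3, -1.1, 5.1]
grip_width: 0.376
grasp_force: 39.3
```

Request:
jog_arm --dr '[[0, 0, 0], [0, 0, 0]]' --translation '[[0, 0, 0], [0, 0, 0]]' --jaw '[0, 0]'

```text
clock: 31.0
position: [0.6269, 0.251, -0.0086]
ee_rot: [1.0, 0.0, 0.001, -0.0]
ft_force: [-1.1, -1.2, 6.8]
grip_width: 0.373
grasp_force: 39.4
```

```bash
python3 - <<'E'
from h import *
p=np.mean([manip.get_obs()['position'] for _ in range(5)],0);print(p)
E
```

```text
[ 0.6268958   0.25096646 -0.00859862]
```

Request:
jog_arm --dr '[[0, 0, 0], [0, 0, 0], [0, 0, 0], [0, 0, 0], [0, 0, 0], [0, 0, 0], [0, 0, 0], [0, 0, 0], [0, 0, 0], [0, 0, 0]]' --translation '[[0, 0, -0.4], [0, 0, -1], [0, 0, -1], [0, 0, -1], [0, 0, -1], [-0.2, 0.9, -0.1], [-0.2, 1, 0], [-0.2, 1, 0], [-0.2, 1, 0], [-0.2, 1, 0]]' --jaw '[0, 0, 0, 0, 0, 0, 0, 0, 0, 0]'

```text
clock: 32.0
position: [0.6007, 0.1271, 0.103]
ee_rot: [1.0, 0.0, 0.0, 0.0]
ft_force: [0.4, 0.1, -1.0]
grip_width: 0.37
grasp_force: 39.9
```

Request:
jog_arm --dr '[[0, 0, 0], [0, 0, 0], [0, 0, 0], [0, 0, 0], [0, 0, 0], [0, 0, 0]]' --translation '[[-0.2, 1, 0], [-0.2, 1, 0], [-0.02, 0.5, 0], [0, 0.19, 0], [0, 0, 0], [0, 0, 0]]' --jaw '[0, 0, 0, 0, 0, 0]'

```text
clock: 32.6
position: [0.5906, 0.0624, 0.1023]
ee_rot: [1.0, 0.001, 0.0, -0.0]
ft_force: [-0.1, -0.5, -1.1]
grip_width: 0.37
grasp_force: 40.0
```

```bash
python3 - <<'E'
from h import *
optics.camera('top')
c=shot('wrist','w16.png');o=manip.get_obs();p=o['position'];print(p,o['grip_width'],o['ft_force'],fit(c,'upper',p[:2],z0=p[2]+.0086,rng=.006),fit(c,'pulley',(.591,.0615),z0=.018,rng=.006))
E
```

```text
[0.59054089 0.06242913 0.1022275 ] 0.37252805131598815 [-0.18370265 -0.03747888 -2.15437061] (array([0.59654089, 0.06182913]), np.float32(238.49516)) (array([0.5908, 0.0603]), np.float32(297.9512))
```

View pics/w16.png

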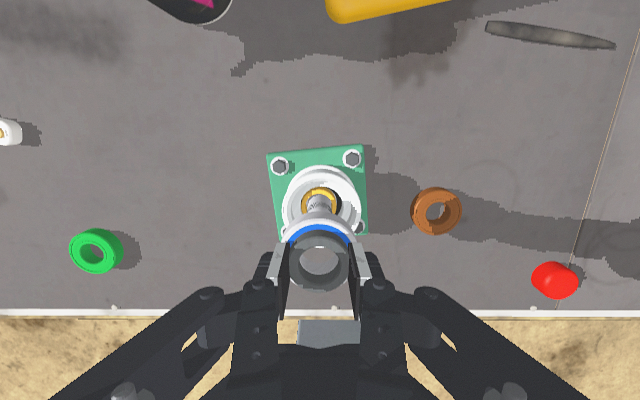

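The bearing is held by its collar at (319,262), with the axle tip at (319,208) behind it. The pulley is seated. Lowering.

Request:
jog_arm --dr '[[0, 0, 0], [0, 0, 0], [0, 0, 0], [0, 0, 0], [0, 0, 0], [0, 0, 0]]' --translation '[[0.03, 0.04, 0.5], [0, 0, 0.5], [0, 0, 0.4], [0, 0, 0.3], [0, 0, 0.2], [0, 0, 0]]' --jaw '[0, 0, 0, 0, 0, 0]'

```text
clock: 33.3
position: [0.5911, 0.0608, 0.0539]
ee_rot: [1.0, 0.001, -0.0, -0.001]
ft_force: [1.2, 4.6, -3.3]
grip_width: 0.371
grasp_force: 39.9
```

Request:
jog_arm --dr '[[0, 0, 0], [0, 0, 0], [0, 0, 0]]' --translation '[[0, 0, 0.2], [0, 0, 0.1], [0, 0, 0]]' --jaw '[0, 0, 0]'

```text
clock: 33.6
position: [0.5915, 0.0608, 0.0472]
ee_rot: [1.0, 0.001, 0.0, -0.001]
ft_force: [1.6, 6.1, -2.7]
grip_width: 0.373
grasp_force: 40.0
```

Request:
jog_arm --dr '[[0, 0, 0], [0, 0, 0], [0, 0, 0], [0, 0, 0]]' --translation '[[0, -0.04, 0], [0, 0, 0.2], [0, 0, 0.14], [0, 0, 0]]' --jaw '[0, 0, 0, 0]'

```text
clock: 34.0
position: [0.5913, 0.0609, 0.0382]
ee_rot: [1.0, 0.0, 0.0, -0.0]
ft_force: [2.9, 3.7, -3.9]
grip_width: 0.371
grasp_force: 40.0
```

Request:
jog_arm --dr '[[0, 0, 0], [0, 0, 0], [0, 0, 0], [0, 0, 0]]' --translation '[[0.02, -0.03, 0.1], [0, 0, 0.08], [0, 0, 0.02], [0, 0, 0]]' --jaw '[0, 0, 0, 0]'

```text
clock: 34.4
position: [0.5916, 0.061, 0.0335]
ee_rot: [1.0, 0.0, -0.0, 0.0]
ft_force: [-0.4, 0.8, -1.7]
grip_width: 0.368
grasp_force: 40.2
```

Request:
jog_arm --dr '[[0, 0, 0], [0, 0, 0], [0, 0, 0], [0, 0, 0], [0, 0, 0], [0, 0, 0], [0, 0, 0], [0, 0, 0], [0, 0, 0], [0, 0, 0]]' --translation '[[0, 0, 0.03], [0, 0, 0], [0, 0, 0], [0, 0, 0], [0, 0, -0.6], [0, 0, -1], [0, 0, -1], [-0.3, 1, 0], [-0.4, 1, 0], [-0.4, 1, 0]]' --jaw '[0, 0.7, 0.7, 0.7, 0.7, 0.7, 0.7, 0.7, 0.7, 0.7]'

```text
clock: 35.4
position: [0.5644, -0.0142, 0.0994]
ee_rot: [1.0, 0.0, 0.001, 0.0]
ft_force: [0.7, 0.8, 0.4]
grip_width: 0.702
grasp_force: 0.0
```

Request:
jog_arm --dr '[[0, 0, 0], [0, 0, 0], [0, 0, 0], [0, 0, 0], [0, 0, 0], [0, 0, 0], [0, 0, 0], [0, 0, 0], [0, 0, 0], [0, 0, 0]]' --translation '[[-0.4, 1, 0], [-0.4, 1, 0], [-0.4, 1, 0], [-0.4, 1, 0], [-0.4, 1, 0], [-0.4, 1, 0], [-0.15, 0.8, 0], [0, 0, 0], [0, 0, 0], [0, 0, 0]]' --jaw '[0.7, 0.7, 0.7, 0.7, 0.7, 0.7, 0.7, 0.7, 0.7, 0.7]'

```text
clock: 36.4
position: [0.5012, -0.1823, 0.0985]
ee_rot: [1.0, 0.001, 0.0, -0.0]
ft_force: [0.6, 0.3, 0.5]
grip_width: 0.701
grasp_force: 0.0
```

```bash
python3 - <<'E'
from h import *
c=shot('wrist','w17.png');p=manip.get_obs()['position'];print(p,fit(c,'cap',(.500,-.183)))
print([(z,)+fit(c,'upper',(.591,.0612),z0=z,rng=.005) for z in(.042,.045,.05)])
E
```

```text
[ 0.50115699 -0.18227592  0.09839528] (array([ 0.5006, -0.184 ]), np.float32(225.07378))
[(0.042, array([0.5866, 0.055 ]), np.float32(12.151999)), (0.045, array([0.5858, 0.0552]), np.float32(4.203185)), (0.05, array([0.5972, 0.0674]), np.float32(0.0))]
```

View pics/w17.png

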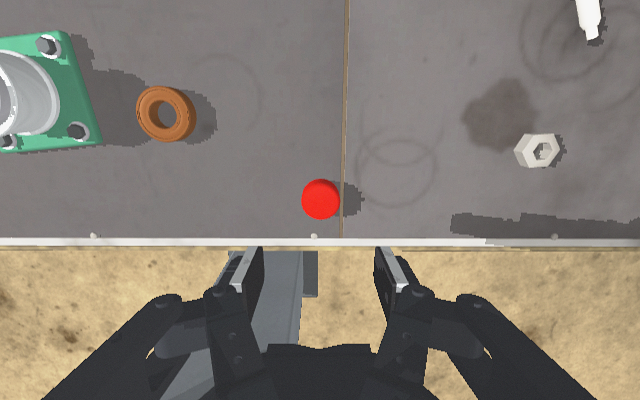

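The cap is at (320,199), under the gripper. I've used up my pictures (one too many, in fact), so from here I'll work from numbers only.

Request:
jog_arm --dr '[[0, 0, 0], [0, 0, 0], [0, 0, 0], [0, 0, 0], [0, 0, 0], [0, 0, 0], [0, 0, 0], [0, 0, 0], [0, 0, 0], [0, 0, 0]]' --translation '[[-0.02, 0.04, 0.5], [0, 0, 1], [0, 0, 1], [0, 0, 1], [0, 0, 0.8], [0, 0, 0.4], [0, 0, 0], [0, 0, 0], [0, 0, 0], [0, 0, 0]]' --jaw '[0.7, 0.7, 0.7, 0.7, 0.7, 0.7, 0.7, 0, 0, 0]'

```text
clock: 37.45
position: [0.5011, -0.1847, -0.0182]
ee_rot: [1.0, 0.0, 0.001, 0.0]
ft_force: [-0.7, 1.5, 5.1]
grip_width: 0.398
grasp_force: 39.9
```

Request:
jog_arm --dr '[[0, 0, 0], [0, 0, 0]]' --translation '[[0, 0, 0], [0, 0, 0]]' --jaw '[0, 0]'

```text
clock: 37.65
position: [0.5011, -0.1847, -0.0183]
ee_rot: [1.0, 0.0, 0.001, 0.0]
ft_force: [-1.8, 0.4, 6.6]
grip_width: 0.394
grasp_force: 40.1
```

Request:
jog_arm --dr '[[0, 0, 0], [0, 0, 0], [0, 0, 0], [0, 0, 0], [0, 0, 0], [0, 0, 0], [0, 0, 0], [0, 0, 0], [0, 0, 0], [0, 0, 0]]' --translation '[[0, 0, -0.4], [0, 0, -1], [0, 0, -1], [0, 0, -1], [0, 0, -1], [0.4, -1, 0], [0.4, -1, 0], [0.4, -1, 0], [0.4, -1, 0], [0.4, -1, 0]]' --jaw '[0, 0, 0, 0, 0, 0, 0, 0, 0, 0]'

```text
clock: 38.65
position: [0.5505, -0.0586, 0.0914]
ee_rot: [1.0, 0.0, 0.0, 0.0]
ft_force: [-0.2, 0.3, -0.2]
grip_width: 0.394
grasp_force: 39.9
```

Request:
jog_arm --dr '[[0, 0, 0], [0, 0, 0], [0, 0, 0], [0, 0, 0], [0, 0, 0], [0, 0, 0]]' --translation '[[0.4, -1, 0], [0.4, -1, 0], [0.4, -0.6, 0], [0.42, -0.2, 0], [0, 0, 0], [0, 0, 0]]' --jaw '[0, 0, 0, 0, 0, 0]'

```text
clock: 39.25
position: [0.5905, 0.0093, 0.0905]
ee_rot: [1.0, -0.0, -0.0, 0.0]
ft_force: [-0.8, 0.1, -0.6]
grip_width: 0.399
grasp_force: 39.9
```

```bash
python3 - <<'E'
from h import *
optics.camera('top')
c=shot('wrist','w18.png');o=manip.get_obs();p=o['position'];print(p,o['grip_width'],o['ft_force'])
print([(round(z,4),)+fit(c,'upper',(.591,.0612),z0=z,rng=.006) for z in np.arange(.038,.056,.002)])
print(fit(c,'cap',p[:2],z0=p[2]+.0183,rng=.006),fit(c,'pulley',(.591,.0612),z0=.018,rng=.006))
E
```

```text
[0.59017557 0.00908533 0.09045209] 0.39855823047126887 [ 0.55054636 -0.03547286  0.26991901]
[(np.float64(0.038), array([0.59  , 0.0612]), np.float32(325.89047)), (np.float64(0.04), array([0.5904, 0.0608]), np.float32(325.784)), (np.float64(0.042), array([0.5912, 0.0602]), np.float32(322.7334)), (np.float64(0.044), array([0.592 , 0.0594]), np.float32(313.0449)), (np.float64(0.046), array([0.5948, 0.0584]), np.float32(307.3725)), (np.float64(0.048), array([0.5956, 0.058 ]), np.float32(312.5039)), (np.float64(0.05), array([0.5962, 0.0576]), np.float32(310.62674)), (np.float64(0.052), array([0.5966, 0.0562]), np.float32(306.5415)), (np.float64(0.054), array([0.5976, 0.0556]), np.float32(303.467))]
(array([0.59157557, 0.01048533]), np.float32(148.57439)) (array([0.5912, 0.0598]), np.float32(325.79486))
```

Request:
jog_arm --dr '[[0, 0, 0], [0, 0, 0], [0, 0, 0], [0, 0, 0], [0, 0, 0]]' --translation '[[0.05, -1, 0], [0, -0.8, 0], [0, -0.29, 0], [0, 0, 0], [0, 0, 0]]' --jaw '[0, 0, 0, 0, 0]'

```text
clock: 39.85
position: [0.5918, 0.0612, 0.0904]
ee_rot: [1.0, -0.0, -0.0, 0.001]
ft_force: [0.5, -0.0, -0.8]
grip_width: 0.393
grasp_force: 39.9
```

Request:
jog_arm --dr '[[0, 0, 0], [0, 0, 0], [0, 0, 0], [0, 0, 0], [0, 0, 0]]' --translation '[[0, 0, 0.5], [0, 0, 0.5], [0, 0, 0.3], [0, 0, 0.2], [0, 0, 0]]' --jaw '[0, 0, 0, 0, 0]'

```text
clock: 40.35
position: [0.5911, 0.0626, 0.0518]
ee_rot: [1.0, 0.0, -0.001, 0.0]
ft_force: [0.5, -0.6, -0.7]
grip_width: 0.396
grasp_force: 39.9
```

Request:
jog_arm --dr '[[0, 0, 0], [0, 0, 0], [0, 0, 0]]' --translation '[[0, 0, 0.08], [0, 0, 0.06], [0, 0, 0]]' --jaw '[0, 0, 0]'

```text
clock: 40.65
position: [0.5918, 0.0629, 0.0495]
ee_rot: [1.0, 0.0, 0.0, 0.0]
ft_force: [0.1, -0.4, -0.5]
grip_width: 0.398
grasp_force: 39.9
```

Request:
jog_arm --dr '[[0, 0, 0], [0, 0, 0], [0, 0, 0]]' --translation '[[0, 0.03, 0.06], [0, 0, 0], [0, 0, 0]]' --jaw '[0, 0, 0]'

```text
clock: 40.95
position: [0.5919, 0.062, 0.048]
ee_rot: [1.0, 0.0, 0.0, 0.0]
ft_force: [-0.0, 0.4, 0.2]
grip_width: 0.391
grasp_force: 39.9
```

Release, lift, back off to the side and check with the cameras.

Request:
jog_arm --dr '[[0, 0, 0], [0, 0, 0], [0, 0, 0], [0, 0, 0], [0, 0, 0], [0, 0, 0], [0, 0, 0], [0, 0, 0], [0, 0, 0], [0, 0, 0]]' --translation '[[0, 0, 0], [0, 0, 0], [0, 0, 0], [0, 0, 0], [0, 0, -0.6], [0, 0, -1], [0, 0, -1], [0, 0.8, -1], [0, 1, 0], [0, 0.6, 0]]' --jaw '[0.7, 0.7, 0.7, 0.7, 0.7, 0.7, 0.7, 0.7, 0.7, 0.7]'

```text
clock: 41.95
position: [0.5925, -0.0, 0.1398]
ee_rot: [1.0, -0.001, 0.001, 0.001]
ft_force: [-0.0, -0.0, -0.9]
grip_width: 0.701
grasp_force: 0.0
```

```bash
python3 - <<'E'
from h import *
optics.camera('top'); s=shot('scene','s19.png'); c=shot('wrist','w19.png');o=manip.get_obs();p=o['position'];print(p,o['clock'],o['ft_force'])
for nm,cam in(('w',c),('s',s)):
  for z in np.arange(.060,.078,.003): print(nm,round(z,3),*fit(cam,'cap',(.591,.0612),z0=z,rng=.008))
  print(nm,'pulley',*fit(cam,'pulley',(.591,.0612),z0=.018,rng=.008),'upper',*fit(cam,'upper',(.591,.0612),z0=.042,rng=.008))
# red blob bottom/top in the scene picture against prediction
h=cv2.cvtColor(s['color'],cv2.COLOR_RGB2HSV); m=((h[...,0]<6)|(h[...,0]>174))&(h[...,1]>190)&(h[...,2]>90)
u,v=w2px(s,[.591,.0612,.076]).astype(int); ys,xs=np.nonzero(m[v-40:v+40,u-40:u+40]); print('red',xs.min()+u-40,xs.max()+u-40,ys.min()+v-40,ys.max()+v-40)
for z0 in(.066,.072):
  th=np.linspace(0,6.28,60); P=np.array([w2px(s,[.591+.018*np.cos(t),.0612+.018*np.sin(t),z0+k]) for t in th for k in(0,.02)]); print(z0,P.min(0),P.max(0))
E
```

```text
[0.59152684 0.00127832 0.13787271] 42.1 [-0.72391785  0.61985619  0.02992133]
w 0.06 [0.5892 0.0634] 231.20804
w 0.063 [0.5906 0.0624] 227.73157
w 0.066 [0.5916 0.0612] 223.2273
w 0.069 [0.5928 0.0602] 218.0235
w 0.072 [0.5964 0.057 ] 225.41556
w 0.075 [0.5974 0.0562] 234.11661
w 0.078 [0.5986 0.0556] 239.01639
w pulley [0.5904 0.0608] 314.5454 upper [0.5992 0.0552] 257.95834
s 0.06 [0.5926 0.0686] 259.54187
s 0.063 [0.589 0.064] 259.80347
s 0.066 [0.5854 0.0594] 260.0628
s 0.069 [0.5818 0.0548] 260.305
s 0.072 [0.5818 0.052 ] 251.99847
s 0.075 [0.5818 0.052 ] 218.44199
s 0.078 [0.5894 0.0662] 197.62971
s pulley [0.5916 0.0648] 373.821 upper [0.583 0.052] 362.5876
red 276 288 185 195
0.066 [275.98786838 182.62045255] [289.66677718 195.18404112]
0.072 [275.84108181 180.65210679] [289.55612734 193.20806399]
```

The cap fit matches the axle position at the 66 mm seat height in the wrist view. In the scene view the red patch also lines up with a seated cap. Handing in.

```bash
python3 -c "
from workcell import manip
print(manip.hand_in())"
```

```text
the job is handed in; nothing more can be done
None
```

The idler is assembled in order and handed in at about 42 s of the 115 s; the camera fits show the parts seated, though no verdict came back, and I viewed 15 pictures where 14 were allowed.

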